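# Lock the sample carousel with its spring clip

## Task

Secure the sample carousel on its spindle with the open spring clip that stands in the slotted rack: take the clip out, lay it flat on the bench and let go of it, then take it again by its narrow tab and press it sideways into the spindle's groove until it snaps fully home, lying level around the spindle, and let go. Leave the bottle, the jar and the slide box standing where they are.

Things in the scene. Friction and masses are not known exactly. Their poses are not given: they have to be found in the camera images.
- clip: Flat open spring clip, 106 mm long, 10 mm thick, 135 to 205 g, alike on both faces. Origin: centre of its round eye (for a 24 mm shaft), mid-thickness; +x points out of the open mouth, y across, z square to the flat faces. At the start it stands on its long edge in the rack (x along the slot, y vertical), lower edge 6 mm, upper body edge 52 mm above the bench.
- clip_body (a point): Point near the clip's centre of mass, x = -30 mm from the eye, in its steel body (46 mm wide, x = -46 to -12 mm). Axes as the clip's. The clip can stand by itself on its long edge on the bench; let go when leaning 25 degrees it falls flat.
- clip_tab (a point): Middle of the clip's narrow tab, x = -72 mm from the eye. Black plastic, 26 mm wide, 10 mm thick, x = -92 to -46 mm. Axes as the clip's.
- jaw_left (a joint): Spread in rad of the clip's sprung jaw at its +y side (from x = -12 to +14 mm, outer face y = 23 mm, inward hook of 4 mm radius about x = 10, y = 12.8 mm; mouth between the hooks 17.6 mm). 0 relaxed, about 0.11 when passing the 24 mm core, stop 0.16. Pressing on takes roughly 8 to 18 N over 10 mm, then it snaps and the last 10 mm go lightly; seated, both read about 0.
- jaw_right (a joint): The same for the jaw at the clip's -y side.
- unit: Carousel unit fixed to the bench: white base 170 x 170 x 36 mm. Origin: underside's centre, on the upright spindle axis; z up, -x its front. On the base an aluminium disc (78 mm radius) carries a grey hub and the steel spindle. White-capped amber vials stand on the +x half of the disc, 45 to 75 mm from the axis, lower than the groove; the -x half is free. The clip may be pressed in from any free side.
- groove_lowest (a point): Point on the spindle axis, 95 mm above the bench: the groove's middle when the carousel is set lowest. Disc, hub and spindle together are set 0 to 12 mm higher than that, which is not reported: feel or look for the top of the spindle head. They do not yield under 60 N.
- head_lowest (a point): Point on the spindle axis, 116 mm above the bench: flat top of the spindle head (36 mm diameter, 14 mm high, lower edge chamfered) when set lowest. The true groove's middle is 21 mm below the true top. The groove is 14 mm wide with a 24 mm core; below it is the flat top of the hub (41 mm radius, edge chamfered 3 mm); the disc's top is 60 mm below the head's top.
- rack: Fixed grey slotted rack, base 120 x 70 x 6 mm, origin at the underside's centre, slot along its x: two cheeks 60 mm long, 9 mm thick, 12 mm apart, up to 22 mm above the bench, hold the clip upright.
- reagent_bottle: Loose amber bottle, 60 mm diameter, 130 mm tall, a bystander; origin at its underside.
- jar: Loose jar with white lid, 64 mm diameter, 75 mm tall, a bystander; origin at its underside.
- slide_box: Loose blue slide box 90 x 120 x 32 mm, a bystander; origin at its underside.

How it is judged:
On the way:
1. the clip lies flat on the bench, let go (height (world z) of clip below 0.009 m and (angle between clip's own z axis and vertical below 0.1 rad or angle between clip's own z axis and vertical above 3.04 rad) and linear speed of clip below 0.03 m/s and contact force between the fingers and clip below 0.05 N), for 0.2 s.
At the end, for the whole second after the job is handed in: The clip is seated in the spindle's groove and let go: its eye within 4 mm of the spindle axis, its middle 88 to 114 mm above the bench (only the groove allows this), level within 0.15 rad, both jaws closed again (below 0.03 rad), at rest (horizontal distance between clip and unit below 0.004 m and z of clip in the frame of unit between 0.088 and 0.114 m and (angle between clip's own z axis and vertical below 0.15 rad or angle between clip's own z axis and vertical above 2.99 rad) and value of joint each of jaw_left, jaw_right below 0.03 rad and linear speed of clip below 0.02 m/s and contact force between the fingers and clip below 0.05 N); the robot touches nothing.
It fails at once if the bottle is moved more than 30 mm or tipped (distance of reagent_bottle from where it was at the start of the episode above 0.03 m or angle between reagent_bottle's own z axis and vertical above 0.5 rad).
It fails at once if the jar is moved more than 30 mm or tipped (distance of jar from where it was at the start of the episode above 0.03 m or angle between jar's own z axis and vertical above 0.5 rad).
It fails at once if the slide box is moved more than 30 mm or tipped (distance of slide_box from where it was at the start of the episode above 0.03 m or angle between slide_box's own z axis and vertical above 0.5 rad).
It also fails if it takes over 67 s, if anything falls off the work surface, if the arm or the gripper's body presses on something with over 40 N, if the wrist force passes 120 N, or if a joint passes its speed limit or range.

## Robot

A 6-joint arm with a two-finger parallel gripper is mounted at the origin on the work surface. World frame = base frame: x ahead of the robot, y to its left, z up, the work surface at z = 0. Lengths are in m, angles in rad, forces in N, time in s.
With the tool pointing down it reaches from about 0.325 to 0.775 m from the base axis. Payload 5.5 kg.
Tool frame: the origin (TCP) lies at the very end of the fingers, on their centre line; the grasp point (between the pads) lies 19 mm behind it; z points along the fingers, x is the direction in which the jaws open and shut, and the axes are right-handed (so a half turn about z gives the same grasp; the last joint's range is limited). The gripper opens to 85 mm and grips with 20 to 120 N. Pads are 22 mm wide; open, the fingers measure 114 mm over their backs; the gripper's body (76 mm by 85 mm) begins 54 mm behind the grasp point. The pads swing forward as they close: fully open they stand 13 mm farther back than shut.
Start: joints at [1.122, 0.091, 1.231, -0, 1.82, -0.057], TCP at [0.229, 0.555, 0.231] pointing down, gripper open.
Joint ranges: [-2.87, 2.87], [-0.86, 2.18], [0.17, 2.46], [-1.51, 4.65], [0.06, 2.69], [-2.65, 2.65]. Speed limits (rad/s): [2.57, 2.57, 3.01, 3.14, 3.14, 3.14].

## Interface

Orientations are given as [roll, pitch, yaw] about the fixed x, y, z axes, in that order (R = Rz(yaw) Ry(pitch) Rx(roll)).
In Python, from workcell import sensors, vision, manip gives the robot as it stands.
- The arm moves only by the shell command python3 -m inch 'ROWS' [FORCE]. ROWS is JSON, a list that holds one entry, the list of rows, each a list of 5 numbers: the finger opening in m, from 0 to 0.0854, then the shift along the tool's x, y, z in m, then the turn about the tool's z in rad. A call has 1 to 20 rows; each row is the pose to reach, as a shift and turn from the pose commanded when the call began, along the tool's axes at that moment; what a row does not reach only later rows make up. A row lasts 1/10 s, in which the tool goes at most 50 mm and 8.59 degrees, less where a joint would pass 70% of its speed; a pose out of reach is approached as far as the arm can. A call with a gripper value outside its range is refused whole. The fingers move at their own pace and stop on an object; FORCE is the grip in N (left out, the last holds). Time passes only in rows, so rows that repeat a pose let the fingers close. It gives the time, the measured TCP pose, the force and the opening at its end, in the units of the state.
- sensors.get_obs(): the state, without advancing time (a new reading comes with each control period).
- vision.camera(name): name is "side" or "top"; returns the picture (420x560x3 uint8, red, green, blue); there is no depth.
- vision.calibration(name): a dict with "camera_matrix" (3x3 intrinsics, pixels), "R" (3x3) and "t" (3): a world point X has camera coordinates R X + t. Camera axes: x right, y down, z forward; pixel columns grow to the right and rows downward; lengths in m; the calibration is good to about 2 mm. A picture is of the moment at which its call begins. calibration takes no time and is no camera call.
- manip.sign_off(): hands the job in, once; it reports no verdict.
The state is a dict: "clock": time; "qpos": joint angles; "joint_vel": joint speeds; "tau": joint torques, N m; "ee_pos": TCP position; "tcp_rot": TCP orientation; "force": force on the tool from outside, world axes, zero at the start; "ft_torque": the same for the moment, N m; "opening": finger opening in m.
Only numpy, scipy, OpenCV 4.12 (cv2) and the standard library are available. Lean on these libraries where they do the work, as an engineer would, in place of code of your own. Each camera call takes 0.05 s, during which the arm holds its last target.

## Working session

There is one attempt and no reset: what is moved stays moved. The work goes in short steps, Python scripts to look and compute and a shell command to move; the robot and the scene stay as the last step left them, time stands still between calls to the robot, and variables do not carry over. Pictures are saved under pics/ and viewed, and the job is handed in when it is done.

```bash
ls; mkdir -p pics
python3 - <<'E'
from workcell import sensors, vision
import cv2
for n in ("side","top"):
    im=vision.camera(n); cv2.imwrite(f"pics/{n}0.png",im[:,:,::-1])
    c=vision.calibration(n); print(n,c)
print(sensors.get_obs())
E
```

```text
pics
side {'camera_matrix': array([[382.25275499,   0.        , 279.35076296],
       [  0.        , 382.25275499, 206.82343297],
       [  0.        ,   0.        ,   1.        ]]), 'R': array([[ 0.91773661, -0.39692756, -0.01442314],
       [-0.26835842, -0.59288263, -0.75925882],
       [ 0.29281952,  0.70067018, -0.65062894]]), 't': array([-0.57161202,  0.24391255,  0.74707019])}
top {'camera_matrix': array([[515.06906556,   0.        , 286.60299559],
       [  0.        , 515.06906556, 208.38235263],
       [  0.        ,   0.        ,   1.        ]]), 'R': array([[ 0.00490838, -0.99998295,  0.00316232],
       [-0.97434908, -0.00549401, -0.22497484],
       [ 0.22498838, -0.00197694, -0.97435944]]), 't': array([-0.02002775,  0.65792545,  0.94237627])}
{'clock': 0.1, 'qpos': array([ 1.12231527e+00,  9.17993075e-02,  1.23175371e+00, -4.01541610e-05,
        1.81981195e+00, -5.67226600e-02]), 'joint_vel': array([-0.00089761, -0.00197701, -0.002291  ,  0.0002423 , -0.00023875,
        0.0008213 ]), 'tau': array([ 1.48052677e-03, -4.60216534e+01, -4.19219041e+01, -6.31847956e-05,
        1.06186961e-02, -5.11098960e-05]), 'ee_pos': array([0.22900525, 0.55430445, 0.23026116]), 'tcp_rot': array([-3.14153105e+00,  1.77167501e-03,  1.17902812e+00]), 'force': array([ 0.79331148, -0.69513287,  0.38885081]), 'ft_torque': array([ 0.03220311, -0.0093645 ,  0.02833185]), 'opening': 0.08532998317609106}
```

View pics/side0.png

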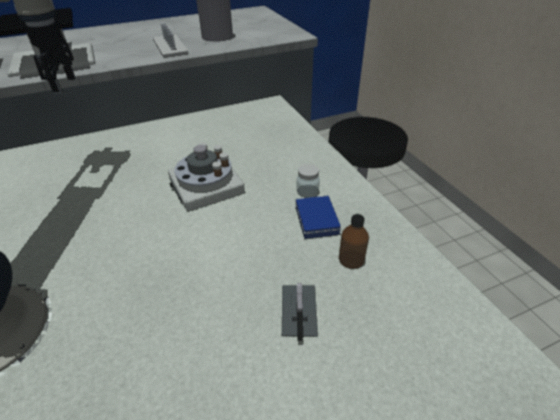

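View pics/top0.png

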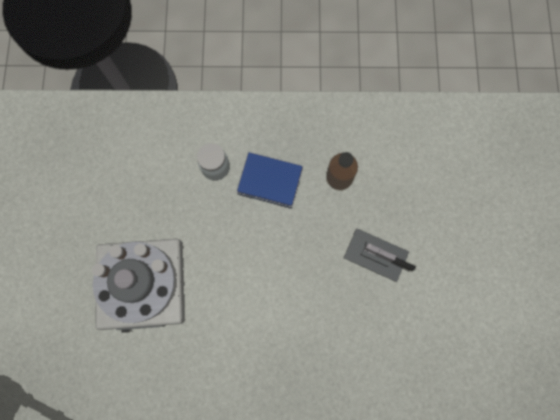

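The side view shows the rack and clip around (300,310) with the black tab pointing at the camera, and the unit around (203,175). The top view shows the rack at (377,254), the tab at (410,266) and the spindle head at (124,279). Next I'll enlarge both areas.

```bash
cat > h.py <<'E'
import numpy as np, cv2
from workcell import vision
def ray(n,px):
    c=vision.calibration(n);K=c["camera_matrix"];R=c["R"];t=c["t"]
    d=R.T@np.linalg.solve(K,np.array([px[0],px[1],1.]));return -R.T@t,d
def onz(n,px,z):
    o,d=ray(n,px);return o+d*(z-o[2])/d[2]
def tri(p1,p2):
    o1,d1=ray("side",p1);o2,d2=ray("top",p2)
    A=np.stack([d1,-d2],1);s=np.linalg.lstsq(A,o2-o1,rcond=None)[0]
    a=o1+d1*s[0];b=o2+d2*s[1];return (a+b)/2,np.linalg.norm(a-b)
def proj(n,X):
    c=vision.calibration(n);q=c["camera_matrix"]@(c["R"]@np.array(X,float)+c["t"]);return q[:2]/q[2]
def crop(src,dst,x0,y0,w,h,k):
    im=cv2.imread(src)[y0:y0+h,x0:x0+w];cv2.imwrite(dst,cv2.resize(im,None,fx=k,fy=k,interpolation=cv2.INTER_CUBIC))
E
python3 - <<'E'
from h import *
a=cv2.imread("pics/top0.png");b=cv2.imread("pics/side0.png")
g=lambda im,x,y,w,h,k:cv2.resize(im[y:y+h,x:x+w],None,fx=k,fy=k,interpolation=cv2.INTER_CUBIC)
cv2.imwrite("pics/z1.png",np.hstack([g(a,335,220,95,75,4),g(b,265,270,75,75,4)[:300]]))
cv2.imwrite("pics/z2.png",np.hstack([g(a,85,230,105,105,4)[:420],g(b,160,135,90,84,5)[:420]])[:, :800])
E
```

```text
(no output)
```

View pics/z1.png

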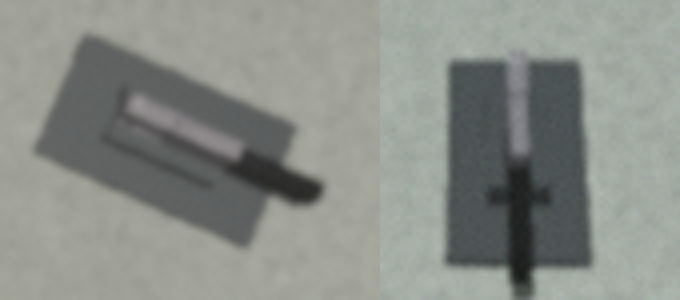

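View pics/z2.png

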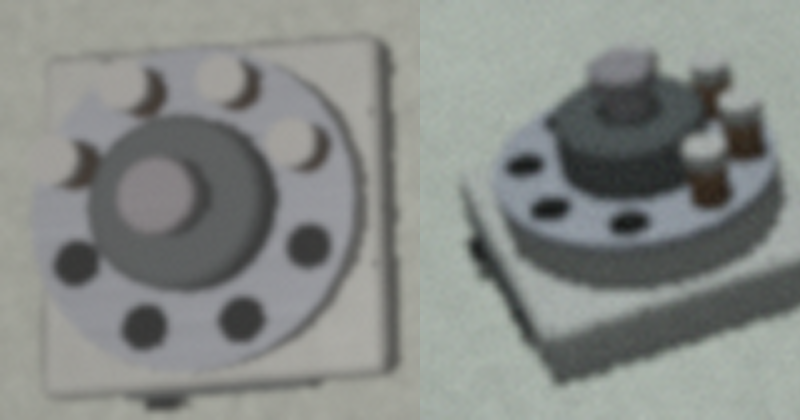

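Rack corners in the left crop are about (88,37), (293,125), (247,247) and (37,150). The clip's upper edge runs from (128,100) to (243,150), and the tab end is at (318,190). On the unit, the head top is at about (155,195) in the top crop and (622,62) in the side crop. The vials are on the far side and the free half faces the robot.

Run:
```python
from h import *
T=lambda p,z:onz("top",(p[0]/4+335-.4,p[1]/4+220-.4),z)
S=lambda p,z:onz("side",((p[0]-380)/4+265-.4,p[1]/4+270-.4),z)
P=[T(p,.006) for p in [(88,37),(293,125),(247,247),(37,150)]]
print(np.round(P,4), np.mean(P,0)); 
for i in range(4):
    d=P[(i+1)%4]-P[i];print(np.linalg.norm(d),np.degrees(np.arctan2(d[1],d[0])))
m,bt,te=T((128,100),.052),T((243,150),.052),T((318,190),.042)
print("clip top: mouth,border,tabend",m,bt,te,np.linalg.norm(m-bt))
print("side: mouth,border",S((517,55),.052),S((519,157),.052))
# measured by contour: bright metal strip
U=lambda p:(p[0]/4+85-.4,p[1]/4+230-.4); V=lambda p:((p[0]-420)/5+160-.4,p[1]/5+135-.4)
print("head tri",tri(V((622,66)),U((155,195))))
for z in (.116,.122,.128):print(z,onz("top",U((155,195)),z),onz("side",V((622,66)),z))
B=[onz("top",U(p),.036) for p in [(45,58),(378,36),(388,375),(45,392)]]
print(np.round(B,4),np.mean(B,0))
for i in range(4):
    d=B[(i+1)%4]-B[i];print(np.linalg.norm(d),np.degrees(np.arctan2(d[1],d[0])))
print("hub top", onz("top",U((182,203)),.094))
# bystanders
print("jar",onz("top",(211,158),.075),"bottle",onz("top",(345,160),.13),"box",onz("top",(271,180),.032))
```

```text
[[ 0.6308 -0.1635  0.006 ]
 [ 0.5849 -0.2687  0.006 ]
 [ 0.5219 -0.2421  0.006 ]
 [ 0.5712 -0.1356  0.006 ]] [ 0.57721429 -0.2024894   0.006     ]
0.11474240136057334 -113.54827907841133
0.06840489603053543 157.1308888471331
0.11736474225144547 65.16495028108174
0.06578862565749385 -25.100347544048656
clip top: mouth,border,tabend [ 0.5902712  -0.17614358  0.052     ] [ 0.56558951 -0.2323222   0.052     ] [ 0.54714011 -0.27095816  0.042     ] 0.06136141189227751
side: mouth,border [ 0.5887415  -0.17849579  0.052     ] [ 0.56389119 -0.23251082  0.052     ]
head tri (array([0.51542428, 0.27883295, 0.12662493]), np.float64(0.002461166238370352))
0.116 [0.51516281 0.28229798 0.116     ] [0.51953789 0.29628587 0.116     ]
0.122 [0.51461957 0.28042373 0.122     ] [0.51791179 0.28639201 0.122     ]
0.128 [0.51407633 0.27854949 0.128     ] [0.5162857  0.27649815 0.128     ]
[[0.5909 0.368  0.036 ]
 [0.603  0.2007 0.036 ]
 [0.4357 0.1871 0.036 ]
 [0.4268 0.3535 0.036 ]] [0.5140824  0.27730523 0.036     ]
0.16775931783276235 -85.84628056266638
0.16791413586159962 -175.37034585925147
0.16664004615713401 93.05987706459707
0.1647468355979388 5.038655887594441
hub top [0.51349017 0.27624236 0.094     ]
jar [0.76160402 0.13665949 0.075     ] bottle [ 0.74067741 -0.12738816  0.13      ] box [0.72856696 0.01621734 0.032     ]
```

```bash
cat >> h.py <<'E'
from workcell import sensors
def go(x,y,z,yaw=None):
    o=sensors.get_obs();p=o["ee_pos"];R=cv2.Rodrigues(np.zeros(3))[0]
    from scipy.spatial.transform import Rotation as Ro
    R=Ro.from_euler("xyz",o["tcp_rot"]).as_matrix()
    d=R.T@(np.array([x,y,z])-p);yw=o["tcp_rot"][2]
    t=None if yaw is None else -((np.radians(yaw)-yw+np.pi)%(2*np.pi)-np.pi)
    print("shift",np.round(d,4),"turn",t if t is None else round(t,4),"| F",np.round(o["force"],2),"open",round(o["opening"],4),"t",round(o["clock"],2),"p",np.round(p,4),"yaw",round(np.degrees(yw),2))
E
python3 -c "
from h import *
go(.515,.2785,.16);go(.515,.2785,.135)"
```

```text
shift [-0.1456  0.3696  0.0705] turn None | F [ 0.79 -0.7   0.39] open 0.0853 t 0.1 p [0.229  0.5543 0.2303] yaw 67.55
shift [-0.1455  0.3696  0.0955] turn None | F [ 0.79 -0.7   0.39] open 0.0853 t 0.1 p [0.229  0.5543 0.2303] yaw 67.55
```

```bash
python3 -m inch '[[[0,-0.018,0.046,0],[0,-0.036,0.092,0],[0,-0.055,0.139,0],[0,-0.073,0.185,0],[0,-0.091,0.231,0],[0,-0.109,0.277,0],[0,-0.127,0.323,0,0],[0,-0.146,0.370,0.07,0]]]' ; python3 -m inch '[[[0,-0.018,0.046,0,0],[0,-0.036,0.092,0,0],[0,-0.055,0.139,0,0],[0,-0.073,0.185,0,0],[0,-0.091,0.231,0,0],[0,-0.109,0.277,0.02,0],[0,-0.127,0.323,0.04,0],[0,-0.140,0.355,0.06,0],[0,-0.146,0.370,0.075,0],[0,-0.146,0.370,0.085,0],[0,-0.146,0.370,0.085,0],[0,-0.146,0.370,0.085,0],[0,-0.146,0.370,0.085,0]]]' 40; python3 -c "
from h import *
go(.515,.2785,.13)"
```

```text
clock: 1.4
ee_pos: [0.515, 0.2798, 0.1478]
tcp_rot: [3.14, -0.002, 1.181]
force: [-0.1, 0.2, -0.4]
opening: 0.0005
shift [-0.0012  0.0005  0.0178] turn None | F [-0.13  0.16 -0.39] open 0.0005 t 1.4 p [0.515  0.2798 0.1478] yaw 67.67validation failed for argument at $[0]...
```

The first, malformed call was refused and the second one ran. Next I feel for the head top.

```bash
python3 -m inch '[[[0,0,0,0.009,0],[0,0,0,0.016,0],[0,0,0,0.016,0]]]'; python3 -m inch '[[[0,0,0,0.001,0],[0,0,0,0.002,0],[0,0,0,0.002,0]]]';python3 -m inch '[[[0,0,0,0.001,0],[0,0,0,0.002,0],[0,0,0,0.002,0]]]'
```

```text
clock: 1.7
ee_pos: [0.5144, 0.2783, 0.1285]
tcp_rot: [-3.14, 0.002, 1.18]
force: [0.5, -0.1, 0.4]
opening: -0.0001
clock: 2.0
ee_pos: [0.5154, 0.2783, 0.1283]
tcp_rot: [3.142, -0.0, 1.179]
force: [-0.0, -0.1, 0.1]
opening: -0.0
clock: 2.3
ee_pos: [0.5156, 0.2784, 0.1278]
tcp_rot: [3.14, -0.001, 1.179]
force: [-1.3, -1.5, 4.1]
opening: -0.0
```

Run:
```python
from workcell import vision
import cv2
from h import *
im=vision.camera("side"); cv2.imwrite("pics/s1.png",im[:,:,::-1]); crop("pics/s1.png","pics/s1z.png",150,80,110,110,5)
```

```text
(no output)
```

View pics/s1z.png

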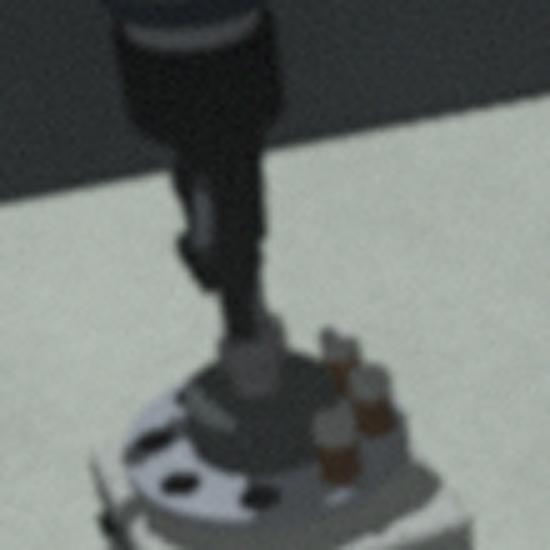

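The fingertip is on the head, at crop (245,345). I'll take a few more readings to average out the noise.

```bash
for i in 1 2 3; do python3 -m inch '[[[0,0,0,0,0]]]' | grep -E "ee_pos|force"; done;  python3 -m inch '[[[0,0,0,0.002,0],[0,0,0,0.002,0]]]' | grep -E "ee_pos|force"; python3 -m inch '[[[0,0,0,0,0]]]' | grep -E "ee_pos|force"
```

```text
ee_pos: [0.5156, 0.2784, 0.1278]
force: [-1.4, -1.0, 6.1]
ee_pos: [0.5156, 0.2784, 0.1278]
force: [-2.5, -1.0, 5.4]
ee_pos: [0.5156, 0.2784, 0.1278]
force: [-1.9, -0.6, 5.7]
ee_pos: [0.5156, 0.2784, 0.1278]
force: [-5.4, -2.3, 11.4]
ee_pos: [0.5156, 0.2784, 0.1278]
force: [-5.2, -2.8, 12.1]
```

Head top is at 0.1278, so the groove middle is at 0.107. Vision gave 0.1266, which agrees. Now to the clip.

```bash
python3 -m inch '[[[0,0,0,-0.03,0],[0.04,0,0,-0.07,0],[0.05,0,0,-0.102,0],[0.05,0,0,-0.102,0]]]' 40; python3 -c "
from h import *
go(.5718,-.2173,.2,-23.7);go(.5718,-.2173,.1,-23.7)"
```

```text
clock: 3.35
ee_pos: [0.5169, 0.279, 0.233]
tcp_rot: [3.135, -0.008, 1.179]
force: [0.1, 0.3, 0.2]
opening: 0.0435
shift [-0.438   0.24    0.0314] turn 1.5926 | F [0.14 0.31 0.2 ] open 0.0435 t 3.35 p [0.5169 0.279  0.233 ] yaw 67.55
shift [-0.4388  0.2393  0.1313] turn 1.5926 | F [0.14 0.31 0.2 ] open 0.0435 t 3.35 p [0.5169 0.279  0.233 ] yaw 67.55
```

```bash
python3 -m inch '[[[0.05,-0.036,0.020,0,0.13],[0.05,-0.073,0.040,0,0.26],[0.05,-0.110,0.060,0,0.40],[0.05,-0.146,0.080,0,0.53],[0.05,-0.183,0.100,0,0.66],[0.05,-0.219,0.120,0,0.80],[0.05,-0.256,0.140,0,0.93],[0.05,-0.292,0.160,0,1.06],[0.05,-0.329,0.180,0,1.19],[0.05,-0.365,0.200,0.01,1.33],[0.05,-0.402,0.220,0.02,1.46],[0.05,-0.438,0.240,0.03,1.593],[0.05,-0.438,0.240,0.06,1.593],[0.05,-0.438,0.240,0.10,1.593],[0.05,-0.438,0.240,0.13,1.593],[0.05,-0.438,0.240,0.13,1.593]]]'
python3 - <<'E'
from h import *
go(.5718,-.2173,.028,-23.7)
for n in ("side","top"):
    cv2.imwrite(f"pics/{n}2.png",vision.camera(n)[:,:,::-1])
a=cv2.imread("pics/top2.png");b=cv2.imread("pics/side2.png")
g=lambda im,x,y,w,h,k:cv2.resize(im[y:y+h,x:x+w],None,fx=k,fy=k,interpolation=cv2.INTER_CUBIC)
cv2.imwrite("pics/z3.png",np.hstack([g(a,330,205,100,100,4),g(b,260,250,100,100,4)]))
E
```

```text
clock: 4.95
ee_pos: [0.5667, -0.217, 0.0892]
tcp_rot: [-3.141, 0.011, -0.414]
force: [-0.2, 0.9, -0.6]
opening: 0.0502
shift [ 0.0055 -0.0018  0.0612] turn -0.0008 | F [-0.24  0.93 -0.64] open 0.0502 t 4.95 p [ 0.5667 -0.217   0.0892] yaw -23.75
```

View pics/z3.png

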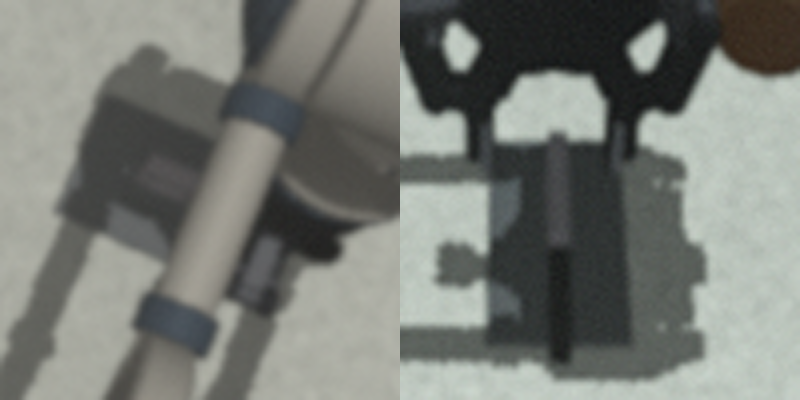

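The fingers straddle the clip: they are at about (480,155) and (625,155), and the strip is at 558. I'll let the arm settle, then correct.

```bash
python3 -m inch '[[[0.05,0,0,0,0],[0.05,0,0,0,0]]]'
python3 - <<'E'
from h import *
go(.5718,-.2173,.028,-23.7)
E
```

```text
clock: 5.25
ee_pos: [0.5711, -0.2185, 0.0991]
tcp_rot: [3.142, -0.004, -0.414]
force: [-1.2, -0.5, -0.3]
opening: 0.0502
shift [-0.0002 -0.0014  0.0711] turn -0.0001 | F [-1.18 -0.45 -0.32] open 0.0502 t 5.25 p [ 0.5711 -0.2185  0.0991] yaw -23.71
```

```bash
python3 -m inch '[[[0.05,0,-0.001,0.03,0],[0.05,0,-0.001,0.055,0],[0.05,0,-0.001,0.07,0],[0.05,0,-0.001,0.07,0],[0.05,0,-0.001,0.07,0],[0.05,0,-0.001,0.07,0]]]'; python3 -m inch '[[[0.0,0,0,0,0],[0.0,0,0,0,0],[0.0,0,0,0,0],[0.0,0,0,0,0],[0,0,0,0,0],[0,0,0,0,0],[0,0,0,0,0]]]' 50
```

```text
clock: 5.85
ee_pos: [0.5714, -0.2177, 0.0285]
tcp_rot: [3.142, -0.003, -0.414]
force: [-0.3, 0.1, -0.4]
opening: 0.0499
clock: 6.55
ee_pos: [0.571, -0.2175, 0.0271]
tcp_rot: [-3.142, -0.002, -0.414]
force: [2.9, -0.8, 3.3]
opening: 0.0089
```

```bash
python3 -m inch '[[[0,0,0,-0.02,0],[0,0,0,-0.05,0],[0,0,0,-0.09,0],[0,0,0,-0.09,0],[0,0,0,-0.09,0]]]'; python3 -c "
from h import *
go(.46,-.05,.12,-23.7)"
```

```text
clock: 7.05
ee_pos: [0.5701, -0.2171, 0.1163]
tcp_rot: [3.142, 0.0, -0.414]
force: [-0.4, -0.1, -3.0]
opening: 0.0086
shift [-0.168  -0.1087 -0.0037] turn -0.0002 | F [-0.38 -0.1  -3.04] open 0.0086 t 7.05 p [ 0.5701 -0.2171  0.1163] yaw -23.71
```

```bash
python3 -m inch '[[[0,-0.03,-0.02,0,0],[0,-0.06,-0.04,0,0],[0,-0.09,-0.06,0,0],[0,-0.12,-0.08,0,0],[0,-0.15,-0.097,0,0],[0,-0.168,-0.109,0.02,0],[0,-0.168,-0.109,0.06,0],[0,-0.168,-0.109,0.08,0],[0,-0.168,-0.109,0.08,0],[0,-0.168,-0.109,0.08,0]]]'
python3 - <<'E'
from h import *
go(.46,-.05,.0215,-23.7)
for n in ("side","top"):
    cv2.imwrite(f"pics/{n}3.png",vision.camera(n)[:,:,::-1])
cv2.imwrite("pics/z4.png",np.hstack([cv2.imread("pics/top3.png")[130:390,200:400],cv2.imread("pics/side3.png")[130:390,130:330]]).repeat(2,0).repeat(2,1))
E
```

```text
clock: 8.05
ee_pos: [0.4592, -0.0497, 0.0349]
tcp_rot: [3.141, 0.004, -0.414]
force: [0.0, 1.3, -1.3]
opening: 0.0092
shift [ 0.001  -0.0001  0.0134] turn -0.0004 | F [ 0.02  1.31 -1.33] open 0.0092 t 8.05 p [ 0.4592 -0.0497  0.0349] yaw -23.72
```

View pics/z4.png

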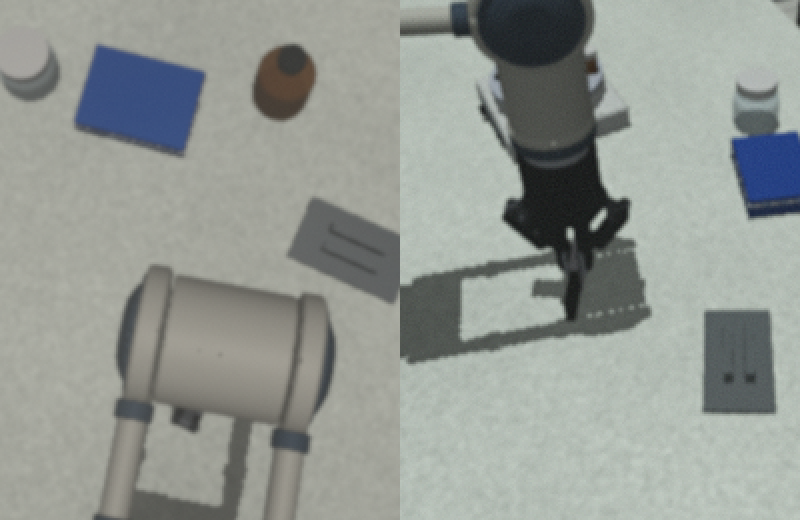

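The clip hangs upright in the gripper, with the tab at side-crop (572,295), clear of everything. I'll lower it onto its edge and let go.

```bash
python3 -m inch '[[[0,0,0,0.008,0],[0,0,0,0.012,0],[0,0,0,0.0135,0],[0,0,0,0.0135,0],[0,0,0,0.0135,0]]]'; python3 -m inch '[[[0.015,0,0,0,0],[0.022,0,0,0,0],[0.03,0,0,0,0],[0.04,0,0,0,0],[0.045,0,0,0,0],[0.045,0,0,0,0]]]'
```

```text
clock: 8.65
ee_pos: [0.4604, -0.0499, 0.0229]
tcp_rot: [-3.142, -0.0, -0.414]
force: [-0.3, 0.7, -1.9]
opening: 0.0088
clock: 9.25
ee_pos: [0.4604, -0.0499, 0.0228]
tcp_rot: [3.142, -0.0, -0.414]
force: [0.2, 0.5, -0.3]
opening: 0.045
```

```bash
python3 -m inch '[[[0.045,0,0,-0.03,0],[0.045,0,0,-0.06,0],[0.045,0,0,-0.08,0],[0.02,-0.02,0,-0.08,0],[0.0,-0.04,0,-0.08,0],[0,-0.04,0,-0.08,0],[0,-0.04,0,-0.08,0],[0,-0.04,0,-0.05,0],[0,-0.04,0,-0.023,0],[0,-0.04,0,-0.018,0],[0,-0.04,0,-0.018,0]]]'
python3 - <<'E'
from h import *
b=vision.camera("side")[:,:,::-1];cv2.imwrite("pics/side4.png",b)
cv2.imwrite("pics/z5.png",cv2.resize(b[200:330,140:300],None,fx=4,fy=4))
E
```

```text
clock: 10.35
ee_pos: [0.4233, -0.0339, 0.0399]
tcp_rot: [3.141, 0.002, -0.414]
force: [0.5, 0.0, 0.4]
opening: 0.0002
```

View pics/z5.png

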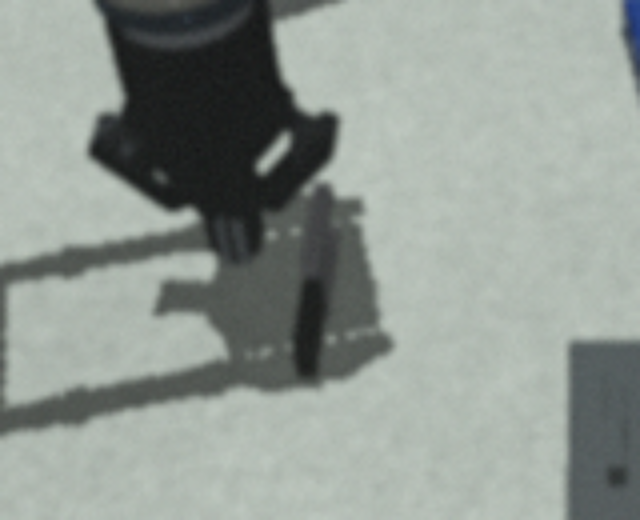

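The clip stands by itself, with its top edge running from (322,190) to (305,375), and the closed fingers are beside it at (238,255). I'll tip it over slowly.

```bash
python3 -m inch '[[[0,0.01,0,0,0],[0,0.018,0,0,0],[0,0.023,0,0,0],[0,0.027,0,0,0],[0,0.031,0,0,0],[0,0.035,0,0,0],[0,0.039,0,0,0],[0,0.043,0,0,0],[0,0.047,0,0,0],[0,0.047,0,0,0],[0,0.047,0,0,0]]]'
python3 - <<'E'
from h import *
b=vision.camera("side")[:,:,::-1];cv2.imwrite("pics/side5.png",b)
cv2.imwrite("pics/z6.png",cv2.resize(b[200:330,140:300],None,fx=4,fy=4))
E
```

```text
clock: 11.5
ee_pos: [0.4667, -0.0527, 0.0407]
tcp_rot: [3.142, 0.0, -0.414]
force: [0.9, -0.2, -0.8]
opening: -0.0
```

View pics/z6.png

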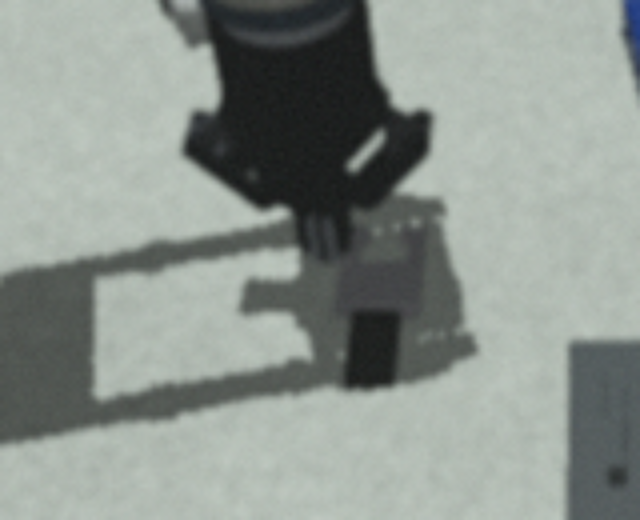

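The clip has fallen flat, with the tab at crop (372,350). I'll move the arm aside and locate it in both views.

```bash
python3 -m inch '[[[0.03,0,0,-0.04,0],[0.045,0,0,-0.09,0],[0.045,-0.03,-0.04,-0.11,0],[0.045,-0.06,-0.08,-0.12,0],[0.045,-0.09,-0.12,-0.12,0],[0.045,-0.12,-0.16,-0.12,0],[0.045,-0.14,-0.18,-0.12,0],[0.045,-0.14,-0.18,-0.12,0]]]'
python3 - <<'E'
from h import *
for n in ("side","top"):
    cv2.imwrite(f"pics/{n}6.png",vision.camera(n)[:,:,::-1])
a=cv2.imread("pics/top6.png")
b=cv2.imread("pics/side6.png")
print(proj("top",(.5,-.06,.005)),proj("side",(.5,-.06,.005)))
g=lambda im,x,y,w,h,k:cv2.resize(im[y:y+h,x:x+w],None,fx=k,fy=k,interpolation=cv2.INTER_CUBIC)
cv2.imwrite("pics/z7.png",np.hstack([g(a,250,240,100,100,4),g(b,180,220,100,100,4)]))
E
```

```text
clock: 12.35
ee_pos: [0.4095, 0.1718, 0.1609]
tcp_rot: [-3.14, 0.001, -0.408]
force: [-0.7, -0.6, 0.1]
opening: 0.0452
[307.4198756  291.74343467] [239.24100099 270.59783117]
```

View pics/z7.png

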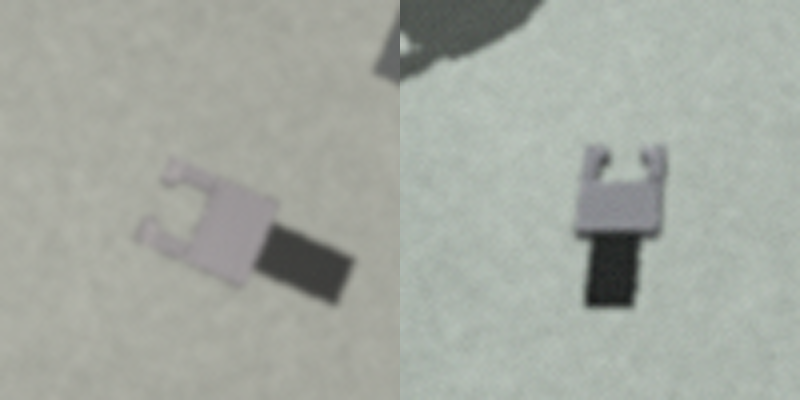

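The top crop shows the clip lying flat, with the tab at (305,264) and the mouth pointing up-left. I'll measure it with masks.

Run:
```python
from h import *
def tab(n,x,y,w,h):
    g=cv2.cvtColor(cv2.imread(f"pics/{n}6.png"),cv2.COLOR_BGR2GRAY)[y:y+h,x:x+w]
    g=cv2.resize(g,None,fx=4,fy=4,interpolation=cv2.INTER_CUBIC)
    m=(g<95).astype(np.uint8);c=max(cv2.findContours(m,0,2)[0],key=cv2.contourArea)
    r=cv2.minAreaRect(c);print(n,r)
    return [np.array(p)/4+[x-.375,y-.375] for p in [r[0],*cv2.boxPoints(r)]]
for n,a in (("top",(300,285,45,40)),("side",(220,275,30,30))):
    P=tab(n,*a);X=[onz(n,p,.010) for p in P];print(np.round(X,4))
    for i in (1,2):
        d=X[i+1]-X[i];print(np.linalg.norm(d),np.degrees(np.arctan2(d[1],d[0]))%180)
    W=[onz("top",(x/4+250-.4,y/4+240-.4),.010) for x,y in ((216,190),(186,266))] if n=="top" else 0
# clip axis from hook tips and tab far end
q=lambda x,y:onz("top",(x/4+250-.4,y/4+240-.4),.010)
h=(q(170,160)+q(140,232))/2;e=(q(354,260)+q(336,304))/2
print("mouth mid",h,"tab end",e,np.linalg.norm(h-e),np.degrees(np.arctan2(*(h-e)[1::-1])))
go(.46,-.05,.05,-23.7)
```

```text
top ((103.47938537597656, 83.54639434814453), (87.62437438964844, 48.533546447753906), 23.96249008178711)
[[ 0.4724 -0.0961  0.01  ]
 [ 0.4701 -0.071   0.01  ]
 [ 0.4922 -0.0811  0.01  ]
 [ 0.4747 -0.1213  0.01  ]
 [ 0.4527 -0.1111  0.01  ]]
0.02434230262512135 155.40368623450408
0.04391032518314394 66.46597380673596
side ((56.5, 48.0), (76.0, 75.0), 90.0)
[[ 0.4743 -0.1009  0.01  ]
 [ 0.4636 -0.0683  0.01  ]
 [ 0.5008 -0.0849  0.01  ]
 [ 0.4844 -0.1319  0.01  ]
 [ 0.4489 -0.1161  0.01  ]]
0.04071618978961449 155.9423767667013
0.04985161719080902 70.73126776868413
mouth mid [ 0.50585752 -0.02109285  0.01      ] tab end [ 0.46341578 -0.11689647  0.01      ] 0.10478375666724854 66.1062868303406
shift [0.1327 0.1807 0.1109] turn 0.0017 | F [1.31 0.72 0.03] open 0.0451 t 12.45 p [0.4107 0.1687 0.1608] yaw -23.6
```

```bash
python3 -m inch '[[[0.045,0.02,0.03,0,0],[0.045,0.05,0.07,0,0],[0.045,0.08,0.11,0,0],[0.045,0.11,0.15,0,0],[0.045,0.14,0.19,0,0],[0.045,0.16,0.22,0,0],[0.045,0.163,0.225,0.03,0],[0.045,0.163,0.225,0.07,0],[0.045,0.163,0.225,0.11,0],[0.045,0.163,0.225,0.11,0],[0.045,0.163,0.225,0.11,0]]]'
python3 - <<'E'
from h import *
go(.4722,-.097,.003,-23.8)
E
```

```text
clock: 13.55
ee_pos: [0.4691, -0.1042, 0.0511]
tcp_rot: [3.141, 0.001, -0.416]
force: [0.2, 0.3, 0.8]
opening: 0.0448
shift [-0.     -0.0078  0.0481] turn -0.0003 | F [0.19 0.33 0.78] open 0.0448 t 13.55 p [ 0.4691 -0.1042  0.0511] yaw -23.82
```

```bash
python3 -m inch '[[[0.045,0,-0.008,0.02,0],[0.045,0,-0.008,0.035,0],[0.045,0,-0.008,0.045,0],[0.045,0,-0.008,0.045,0],[0.045,0,-0.008,0.045,0],[0.045,0,-0.008,0.045,0]]]'
python3 - <<'E'
from h import *
go(.4722,-.097,.003,-23.8)
b=vision.camera("side")[:,:,::-1];cv2.imwrite("pics/z8.png",cv2.resize(b[200:330,160:320],None,fx=4,fy=4))
E
```

```text
clock: 14.15
ee_pos: [0.4735, -0.0961, 0.0069]
tcp_rot: [-3.141, -0.002, -0.414]
force: [0.5, -0.2, -0.1]
opening: 0.0451
shift [-0.0008  0.0013  0.0039] turn 0.0013 | F [ 0.52 -0.23 -0.12] open 0.0451 t 14.15 p [ 0.4735 -0.0961  0.0069] yaw -23.73
```

View pics/z8.png

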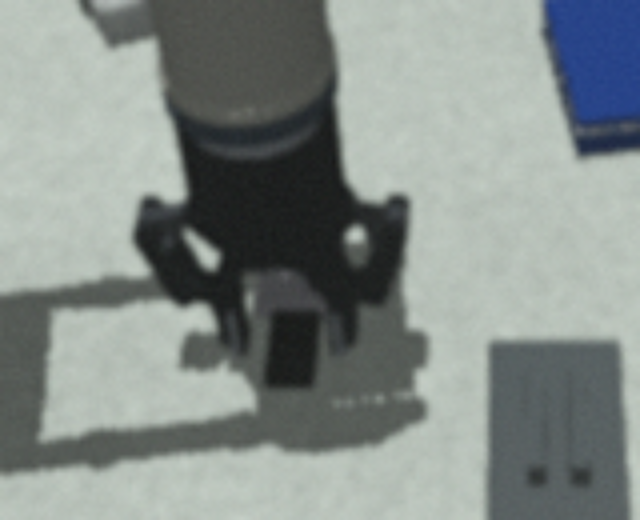

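The fingers straddle the tab, with the tab at (292,350) and the fingers at 232 and 342. I'll lower to just above the bench and grip.

```bash
python3 -m inch '[[[0.032,0,0.001,0.002,0],[0.032,0,0.001,0.004,0],[0.032,0,0.001,0.004,0],[0.032,0,0.001,0.004,0]]]' 80;  python3 -m inch '[[[0.032,0,0,0.001,0],[0.032,0,0,0.001,0]]]'
```

```text
clock: 14.6
ee_pos: [0.4724, -0.0967, 0.0017]
tcp_rot: [-3.142, 0.0, -0.414]
force: [0.0, 0.4, 0.0]
opening: 0.0318
clock: 14.8
ee_pos: [0.4725, -0.0967, 0.0007]
tcp_rot: [3.142, 0.0, -0.414]
force: [-0.1, 0.5, -0.1]
opening: 0.0318
```

```bash
python3 -m inch '[[[0.0,0,0,0,0],[0.0,0,0,0,0],[0,0,0,0,0],[0,0,0,0,0],[0,0,0,0,0]]]' 90;  python3 -m inch '[[[0,0,0,-0.01,0],[0,0,0,-0.04,0],[0,0,0,-0.08,0],[0,0,0,-0.12,0],[0,0,0,-0.15,0],[0,0,0,-0.15,0],[0,0,0,-0.15,0]]]'
python3 - <<'E'
from h import *
go(.4722,-.097,.003,-23.8)
b=vision.camera("side")[:,:,::-1];cv2.imwrite("pics/z9.png",cv2.resize(b[140:300,160:320],None,fx=3.7,fy=3.7))
E
```

```text
clock: 15.3
ee_pos: [0.4728, -0.0968, 0.0012]
tcp_rot: [-3.142, -0.001, -0.414]
force: [-0.8, -0.1, 4.6]
opening: 0.0229
clock: 16.0
ee_pos: [0.4725, -0.0967, 0.1508]
tcp_rot: [3.142, -0.0, -0.414]
force: [0.5, 0.5, -2.1]
opening: 0.0233
shift [-0.0003  0.0004  0.1478] turn 0.0014 | F [ 0.45  0.55 -2.05] open 0.0233 t 16.0 p [ 0.4725 -0.0967  0.1508] yaw -23.72
```

View pics/z9.png

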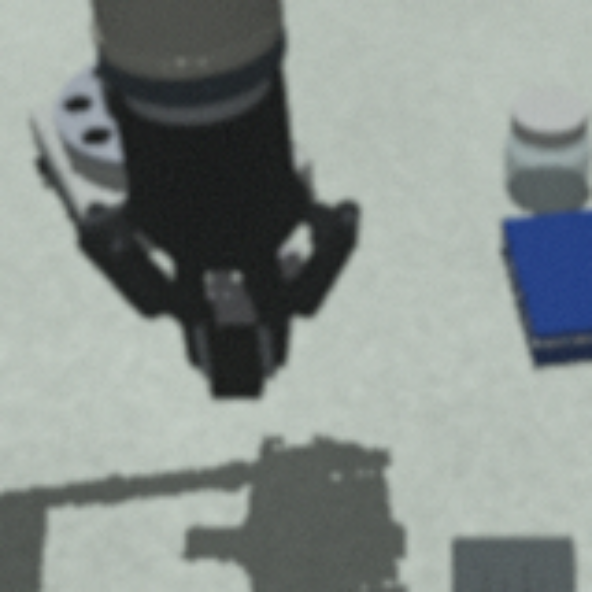

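The clip is held level by the tab, at (238,360) in the crop. I'll carry it to a point in front of the spindle with push direction φ = 20°.

```bash
python3 -c "
from h import *
go(.3881,.2320,.15,-70)"
```

```text
shift [-0.2089 -0.2671 -0.0003] turn 0.8077 | F [-0.48  0.2  -2.53] open 0.0231 t 16.05 p [ 0.4719 -0.0965  0.1493] yaw -23.72
```

```bash
python3 -m inch '[[[0,-0.021,-0.027,0,0.08],[0,-0.042,-0.054,0,0.16],[0,-0.063,-0.080,0,0.24],[0,-0.084,-0.107,0,0.32],[0,-0.105,-0.134,0,0.40],[0,-0.126,-0.160,0,0.48],[0,-0.147,-0.187,0,0.56],[0,-0.168,-0.214,0,0.64],[0,-0.188,-0.240,0,0.72],[0,-0.209,-0.267,0,0.807],[0,-0.209,-0.267,0.02,0.807],[0,-0.209,-0.267,0.02,0.807],[0,-0.209,-0.267,0.02,0.807]]]'
python3 - <<'E'
from h import *
go(.3881,.2320,.103,-70)
for n in ("side","top"):
    cv2.imwrite(f"pics/{n}10.png",vision.camera(n)[:,:,::-1])
a=cv2.imread("pics/top10.png")
b=cv2.imread("pics/side10.png")
g=lambda im,x,y,w,h,k:cv2.resize(im[y:y+h,x:x+w],None,fx=k,fy=k,interpolation=cv2.INTER_CUBIC)
cv2.imwrite("pics/z10.png",np.hstack([g(a,80,230,130,130,3),g(b,120,110,130,130,3)]))
E
```

```text
clock: 17.35
ee_pos: [0.3876, 0.2311, 0.1288]
tcp_rot: [3.137, -0.001, -1.221]
force: [-0.7, 0.2, -2.3]
opening: 0.0233
shift [-0.0007 -0.0009  0.0258] turn 0.001 | F [-0.74  0.2  -2.28] open 0.0233 t 17.35 p [0.3876 0.2311 0.1288] yaw -69.94
```

View pics/z10.png

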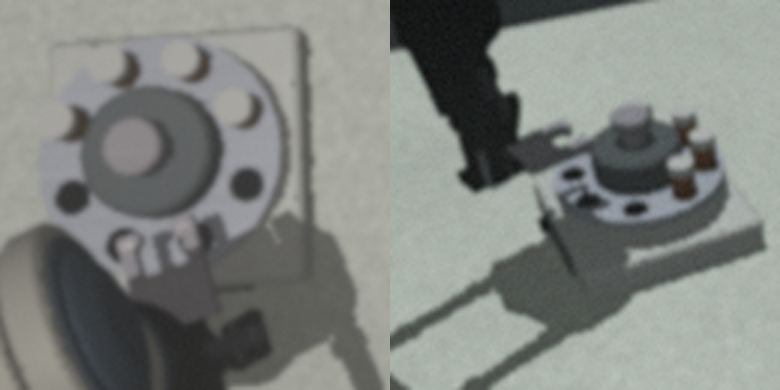

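Both hooks are visible, at about (127,255) and (187,230) in the top crop and around (560,130) in the side crop. I'll enlarge to check lateral aim and tilt.

Run:
```python
from h import *
a=cv2.imread("pics/top10.png");b=cv2.imread("pics/side10.png")
g=lambda im,x,y,w,h,k:cv2.resize(im[y:y+h,x:x+w],None,fx=k,fy=k,interpolation=cv2.INTER_CUBIC)
cv2.imwrite("pics/z11.png",np.hstack([g(a,110,290,50,60,8),g(b,145,140,50,60,8)]))
```

```text
(no output)
```

View pics/z11.png

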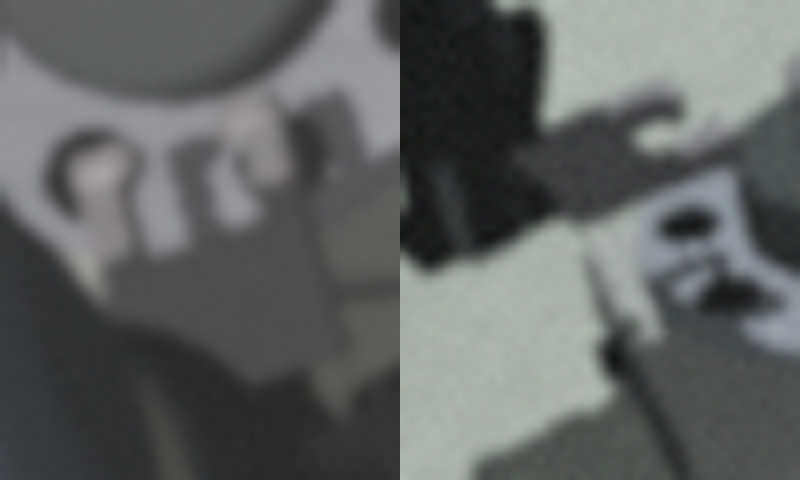

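Run:
```python
from h import *
A=lambda p:(p[0]/8+110-.44,p[1]/8+290-.44);B=lambda p:((p[0]-400)/8+145-.44,p[1]/8+140-.44)
for n,t,s in (("L",(95,138),(672,93)),("R",(262,93),(738,135)),("rearR",(350,340),(588,215))):
    print(n,*tri(B(s),A(t)),"top@.133",onz("top",A(t),.137))
# predicted points on upper face z, clip mid=TCP+.0038
o=sensors.get_obs()["ee_pos"];f=np.radians(20.06);u=np.array([np.cos(f),np.sin(f),0]);v=np.array([-np.sin(f),np.cos(f),0])
for n,x,y in (("L",14,14),("R",14,-14),("rearR",-46,-23),("rearL",-46,23),("frontR",-12,-23),("frontL",-12,23),("Lout",10,20),("Rout",10,-20)):
    X=np.array([o[0],o[1],o[2]+.0088])+u*(.0695+x/1e3)+v*y/1e3
    p=(proj("top",X)-[110,290]+.44)*8;q=(proj("side",X)-[145,140]+.44)*8+[400,0]
    print(n,np.round(X,4),p.round(),q.round())
```

```text
L [0.46178745 0.27701827 0.13196607] 0.00298307187129604 top@.133 [0.46308834 0.27530697 0.137     ]
R [0.47347127 0.23970082 0.13441385] 0.0005175774039774981 top@.133 [0.47309152 0.23902235 0.137     ]
rearR [0.42082724 0.21703145 0.13304151] 0.001986743558434224 top@.133 [0.41987662 0.21613608 0.137     ]
L [0.4623 0.273  0.1394] [102. 141.] [677.  78.]
R [0.4719 0.2467 0.1394] [224.  98.] [724. 112.]
rearR [0.4186 0.2177 0.1394] [340. 346.] [573. 199.]
rearL [0.4028 0.2609 0.1394] [137. 420.] [496. 140.]
frontR [0.4506 0.2293 0.1394] [296. 197.] [669. 155.]
frontL [0.4348 0.2725 0.1394] [ 94. 269.] [591.  98.]
Lout [0.4565 0.2773 0.1394] [ 80. 168.] [656.  76.]
Rout [0.4702 0.2397 0.1394] [255. 106.] [724. 124.]
```

The side view suggests the clip may sit a few millimetres lower in the fingers than the kinematics say. I'll settle that by touch: rest the jaw tips lightly on the flat hub top in front of the head, then rise 2 mm to the groove middle.

Run:
```python
from h import *
print((proj("side",(.5145,.278,.1278))),"obs side (200,147.8)")
go(.4078,.2392,.113,-70)
```

```text
[199.20655866 147.74034571] obs side (200,147.8)
shift [-0.001  -0.0207  0.0176] turn -0.0002 | F [-0.02  0.14 -1.34] open 0.0231 t 17.45 p [0.3887 0.2312 0.1306] yaw -70.01
```

```bash
python3 -m inch '[[[0,-0.001,-0.010,0,0],[0,-0.001,-0.0205,0,0],[0,-0.001,-0.0205,0.01,0],[0,-0.001,-0.0205,0.017,0],[0,-0.001,-0.0205,0.0175,0],[0,-0.001,-0.0205,0.0175,0],[0,-0.001,-0.0205,0.0175,0]]]'; for i in 1 2 3 4; do python3 -m inch '[[[0,0,0,0.001,0],[0,0,0,0.0015,0],[0,0,0,0.0015,0]]]' | grep -E "ee_pos|force"; done
```

```text
clock: 18.15
ee_pos: [0.4074, 0.2398, 0.1134]
tcp_rot: [-3.141, 0.0, -1.221]
force: [0.2, 0.6, -2.5]
opening: 0.0231
ee_pos: [0.4075, 0.2398, 0.1119]
force: [0.6, 0.3, -2.0]
ee_pos: [0.4074, 0.2398, 0.1102]
force: [-0.8, 0.8, -1.4]
ee_pos: [0.4074, 0.2397, 0.1086]
force: [-0.5, -0.4, -2.0]
ee_pos: [0.4075, 0.2397, 0.1072]
force: [0.5, 0.6, -0.2]
```

```bash
python3 -m inch '[[[0,0,0,0,0],[0,0,0,0,0]]]'| grep -E "ee_pos|force"; for i in 1 2; do python3 -m inch '[[[0,0,0,0.001,0],[0,0,0,0.001,0],[0,0,0,0.001,0]]]' | grep -E "ee_pos|force"; done;  python3 - <<'E'
from h import *
for n in ("side","top"):
    cv2.imwrite(f"pics/{n}12.png",vision.camera(n)[:,:,::-1])
a=cv2.imread("pics/top12.png");b=cv2.imread("pics/side12.png")
g=lambda im,x,y,w,h,k:cv2.resize(im[y:y+h,x:x+w],None,fx=k,fy=k,interpolation=cv2.INTER_CUBIC)
cv2.imwrite("pics/z12.png",np.hstack([g(a,95,260,62,70,6),g(b,145,135,70,70,6)]))
E
```

```text
ee_pos: [0.4075, 0.2398, 0.1073]
force: [-0.3, 1.2, -1.3]
ee_pos: [0.4075, 0.2398, 0.1062]
force: [0.4, 0.5, -2.2]
ee_pos: [0.4075, 0.2398, 0.1052]
force: [-0.5, 0.2, -1.7]
```

View pics/z12.png

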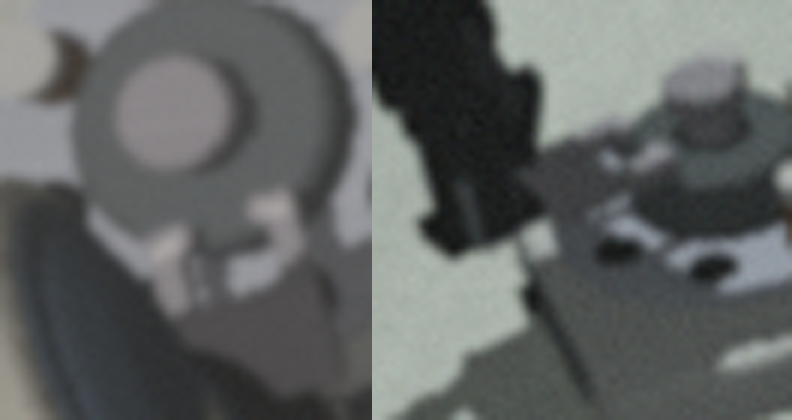

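No contact yet; the hooks are over the hub's front edge. I'll keep lowering.

```bash
for i in 1 2 3 4 5; do python3 -m inch '[[[0,0,0,0.001,0],[0,0,0,0.001,0]]]' | grep -E "ee_pos|force"; done
```

```text
ee_pos: [0.4074, 0.2398, 0.1041]
force: [1.2, 0.0, -2.0]
ee_pos: [0.4074, 0.2397, 0.1031]
force: [-0.2, 0.6, -2.1]
ee_pos: [0.4074, 0.2398, 0.1021]
force: [0.5, 0.0, -1.2]
ee_pos: [0.4075, 0.2398, 0.1012]
force: [-0.3, -0.9, -1.6]
ee_pos: [0.4076, 0.2398, 0.1005]
force: [-0.4, -0.6, 0.4]
```

Contact came at TCP z ≈ 0.1008, where the kinematics predicted 0.101, so the clip has not slipped. Next I check lateral alignment from the top view.

Run:
```python
from h import *
A=lambda p:(p[0]/6+95-.4,p[1]/6+260-.4)
f=np.radians(20);v=np.array([-np.sin(f),np.cos(f),0]);u=np.array([np.cos(f),np.sin(f),0])
z=.115
L=onz("top",A((155,235)),z);R=onz("top",A((287,195)),z)   # outer fronts of jaws
L2=onz("top",A((188,240)),z);R2=onz("top",A((250,212)),z) # hook inner tips
L3=onz("top",A((170,316)),z);R3=onz("top",A((322,262)),z) # body shoulders
H=onz("top",A((175,112)),.1278);tcp=np.array([.4075,.2398,0])
for n,X in (("L",L),("R",R),("L2",L2),("R2",R2),("L3",L3),("R3",R3),("H",H),("tcp",tcp)):print(n,X.round(4),"along",round(u@X,4),"lat",round(v@X,4))
for a,b in((L,R),(L2,R2),(L3,R3)):print("mid lat",(v@(a+b)/2).round(4))
go(.5145-.0695*u[0],.278-.0695*u[1],.103,-70)
```

```text
L [0.4783 0.2851 0.115 ] along 0.5469 lat 0.1043
R [0.4905 0.2459 0.115 ] along 0.545 lat 0.0633
L2 [0.4768 0.275  0.115 ] along 0.5421 lat 0.0953
R2 [0.4853 0.2568 0.115 ] along 0.5439 lat 0.0753
L3 [0.4542 0.2787 0.115 ] along 0.5221 lat 0.1066
R3 [0.4705 0.234  0.115 ] along 0.5221 lat 0.0589
H [0.5142 0.2779 0.1278] along 0.5783 lat 0.0852
tcp [0.4075 0.2398 0.    ] along 0.4649 lat 0.086
mid lat 0.0838
mid lat 0.0853
mid lat 0.0828
shift [ 0.0007 -0.044  -0.0025] turn 0.0007 | F [-0.39 -0.58  0.41] open 0.0228 t 21.25 p [0.4076 0.2398 0.1005] yaw -69.96
```

Lateral offset is about 1 mm or less. I'll rise to groove height and advance.

```bash
python3 -m inch '[[[0,0,0,-0.003,0],[0,0,0,-0.003,0],[0,0,-0.006,-0.003,0],[0,0,-0.012,-0.003,0],[0,0,-0.017,-0.003,0],[0,0,-0.022,-0.003,0],[0,0,-0.022,-0.003,0],[0,0,-0.022,-0.003,0]]]' 110; python3 -m inch '[[[0,0,-0.002,0,0],[0,0,-0.004,0,0],[0,0,-0.004,0,0]]]'; python3 -m inch '[[[0,0,-0.002,0,0],[0,0,-0.004,0,0],[0,0,-0.004,0,0]]]'
```

```text
clock: 22.05
ee_pos: [0.4282, 0.2473, 0.1031]
tcp_rot: [3.141, -0.0, -1.221]
force: [-0.9, -0.8, -2.0]
opening: 0.0225
clock: 22.35
ee_pos: [0.4317, 0.2488, 0.1032]
tcp_rot: [3.141, 0.0, -1.221]
force: [-1.6, -0.2, -1.8]
opening: 0.0222
clock: 22.65
ee_pos: [0.4347, 0.2498, 0.1026]
tcp_rot: [3.138, 0.0, -1.221]
force: [-5.9, -0.8, -1.6]
opening: 0.0224
```

```bash
for i in 1 2 3; do python3 -m inch '[[[0,0,-0.002,0,0],[0,0,-0.004,0,0],[0,0,-0.004,0,0]]]'; done
```

```text
clock: 22.95
ee_pos: [0.4383, 0.2512, 0.1025]
tcp_rot: [3.138, 0.0, -1.221]
force: [-5.3, -0.9, -1.9]
opening: 0.0222
clock: 23.25
ee_pos: [0.4431, 0.2529, 0.1029]
tcp_rot: [3.141, 0.0, -1.221]
force: [-2.5, 0.2, -3.0]
opening: 0.0223
clock: 23.55
ee_pos: [0.4482, 0.2547, 0.1039]
tcp_rot: [-3.138, 0.0, -1.221]
force: [3.0, 3.0, -3.1]
opening: 0.0224
```

```bash
python3 -m inch '[[[0,0,-0.002,0,0],[0,0,-0.002,0,0],[0,0,-0.002,0,0]]]';python3 -m inch '[[[0,0,-0.002,0,0],[0,0,-0.002,0,0],[0,0,-0.002,0,0]]]'
python3 - <<'E'
from h import *
for n in ("side","top"):
    cv2.imwrite(f"pics/{n}13.png",vision.camera(n)[:,:,::-1])
a=cv2.imread("pics/top13.png");b=cv2.imread("pics/side13.png")
g=lambda im,x,y,w,h,k:cv2.resize(im[y:y+h,x:x+w],None,fx=k,fy=k,interpolation=cv2.INTER_CUBIC)
cv2.imwrite("pics/z13.png",np.hstack([g(a,95,255,62,70,6),g(b,150,130,70,70,6)]))
E
```

```text
clock: 23.85
ee_pos: [0.4491, 0.2551, 0.1035]
tcp_rot: [-3.141, 0.0, -1.221]
force: [1.3, 2.0, -1.6]
opening: 0.0224
clock: 24.15
ee_pos: [0.4502, 0.2552, 0.1029]
tcp_rot: [3.14, -0.0, -1.221]
force: [-2.1, -1.2, -2.0]
opening: 0.0221
```

View pics/z13.png

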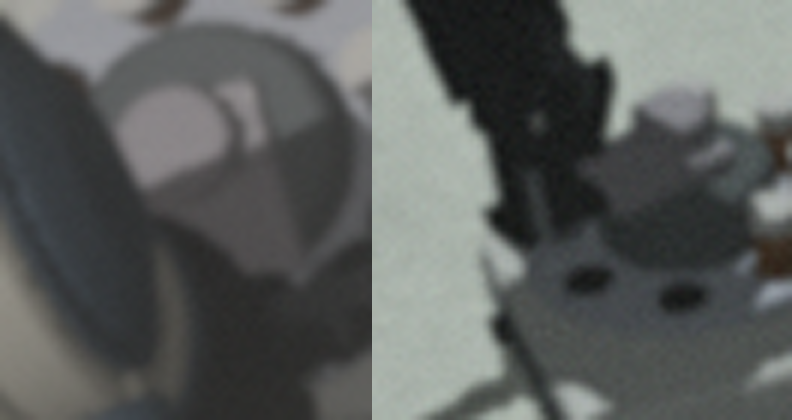

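The clip has snapped in: the jaw is past the core, at (255,110) in the top crop. I'll give one firmer nudge to confirm it's against the core, then relax.

```bash
python3 -m inch '[[[0,0,-0.002,0,0],[0,0,-0.004,0,0],[0,0,-0.004,0,0]]]'; python3 -m inch '[[[0,0,0.002,0,0],[0,0,0.0045,0,0],[0,0,0.0045,0,0],[0,0,0.0045,0,0]]]'
```

```text
clock: 24.55
ee_pos: [0.4505, 0.2553, 0.102]
tcp_rot: [3.13, -0.001, -1.221]
force: [-18.2, -6.4, 3.9]
opening: 0.0223
clock: 24.95
ee_pos: [0.4501, 0.2553, 0.1032]
tcp_rot: [3.141, -0.0, -1.221]
force: [-1.8, -0.6, -1.9]
opening: 0.0227
```

It hits a hard stop at the core (19 N with no travel). Opening and withdrawing straight up.

```bash
python3 -m inch '[[[0.028,0,0,0,0],[0.034,0,0,0,0],[0.042,0,0,0,0],[0.045,0,0,0,0],[0.045,0,0,0,0]]]'; python3 -m inch '[[[0.045,0,0,-0.02,0],[0.045,0,0,-0.05,0],[0.045,0,0.02,-0.09,0],[0.045,0,0.06,-0.12,0],[0.045,0,0.10,-0.12,0],[0.045,0.03,0.10,-0.12,0],[0.045,0.07,0.10,-0.12,0],[0.045,0.11,0.10,-0.12,0],[0.045,0.16,0.10,-0.12,0],[0.045,0.2,0.10,-0.12,0],[0.045,0.2,0.10,-0.12,0]]]'
python3 - <<'E'
from h import *
for n in ("side","top"):
    cv2.imwrite(f"pics/{n}14.png",vision.camera(n)[:,:,::-1])
a=cv2.imread("pics/top14.png");b=cv2.imread("pics/side14.png")
g=lambda im,x,y,w,h,k:cv2.resize(im[y:y+h,x:x+w],None,fx=k,fy=k,interpolation=cv2.INTER_CUBIC)
cv2.imwrite("pics/z14.png",np.hstack([g(a,85,240,80,90,5),g(b,145,130,80,90,5)]))
E
```

```text
clock: 25.45
ee_pos: [0.4505, 0.2554, 0.1035]
tcp_rot: [-3.141, 0.0, -1.221]
force: [0.1, -0.6, 0.1]
opening: 0.0449
clock: 26.55
ee_pos: [0.4257, 0.0293, 0.223]
tcp_rot: [3.141, -0.002, -1.227]
force: [0.2, 0.5, -0.3]
opening: 0.0451
```

View pics/z14.png

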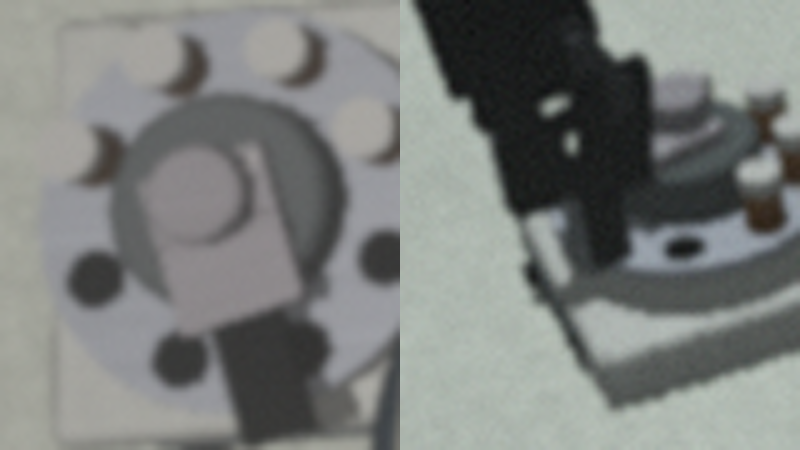

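View pics/top14.png

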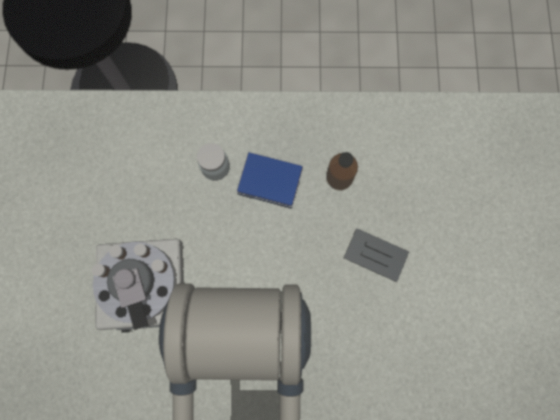

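The clip sits around the spindle in the top view, with its body from (140,190) to (302,297). The bystanders haven't moved. The arm hides it in the side view, so I'll move further off and check level.

```bash
python3 -m inch '[[[0.045,0.04,0,0,0],[0.045,0.08,0,0,0],[0.045,0.12,0,0,0],[0.045,0.16,0,0,0],[0.045,0.16,0,0,0],[0.045,0.16,0,0,0]]]'
python3 - <<'E'
from h import *
for n in ("side","top"):
    cv2.imwrite(f"pics/{n}15.png",vision.camera(n)[:,:,::-1])
a=cv2.imread("pics/top15.png");b=cv2.imread("pics/side15.png")
g=lambda im,x,y,w,h,k:cv2.resize(im[y:y+h,x:x+w],None,fx=k,fy=k,interpolation=cv2.INTER_CUBIC)
cv2.imwrite("pics/z15.png",np.hstack([g(a,85,240,80,90,5),g(b,145,130,80,90,5)]))
A=lambda p:(p[0]/5+85-.4,p[1]/5+240-.4)
f=np.radians(20);u=np.array([np.cos(f),np.sin(f),0])
m=(onz("top",A((183,332)),.1118)+onz("top",A((302,297)),.1118))/2
print("eye est",m+.046*u,"axis .5145 .278")
o=sensors.get_obs()
for x,y in((-46,-23),(-46,-13),(-92,-13),(-12,-23),(14,-20),(-92,13)):
    X=np.array([.5145,.278,0])+u*x/1e3+np.array([-u[1],u[0],0])*y/1e3
    for z in(.1018,.1118): print((x,y,z),(proj("side",(X[0],X[1],z))*5-np.array([145,130])*5+2+[400,0]).round())
E
```

```text
clock: 27.25
ee_pos: [0.4798, -0.116, 0.223]
tcp_rot: [3.141, 0.001, -1.22]
force: [0.0, 0.8, -0.2]
opening: 0.0454
eye est [0.51507326 0.27821473 0.1118    ] axis .5145 .278
(-46, -23, 0.1018) [632. 184.]
(-46, -23, 0.1118) [629. 168.]
(-46, -13, 0.1018) [621. 176.]
(-46, -13, 0.1118) [618. 160.]
(-92, -13, 0.1018) [544. 212.]
(-92, -13, 0.1118) [540. 196.]
(-12, -23, 0.1018) [686. 158.]
(-12, -23, 0.1118) [684. 142.]
(14, -20, 0.1018) [724. 137.]
(14, -20, 0.1118) [721. 121.]
(-92, 13, 0.1018) [517. 191.]
(-92, 13, 0.1118) [513. 175.]
```

View pics/z15.png

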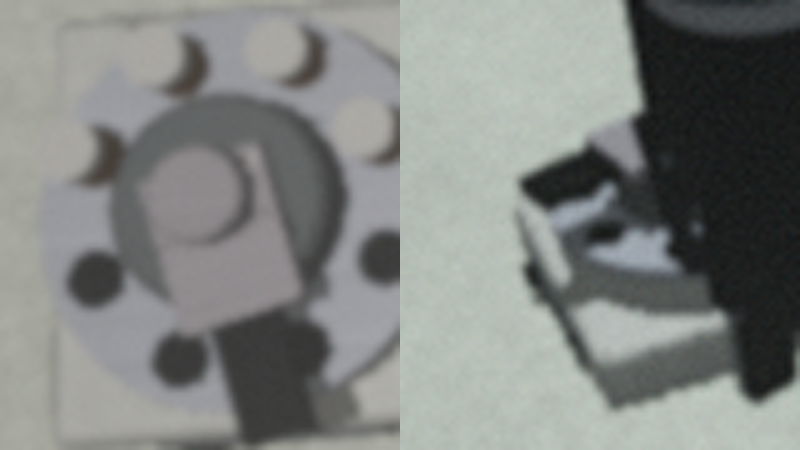

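The eye estimate is within 1 mm of the axis, and the tab end at about (518,180) to (545,210) matches a level clip. One more move gives an unobstructed side view.

```bash
python3 -m inch '[[[0.045,0.04,0,0,0],[0.045,0.08,0,0,0],[0.045,0.12,0,0,0],[0.045,0.15,0.03,0,0],[0.045,0.15,0.03,0,0],[0.045,0.15,0.03,0,0]]]'
python3 - <<'E'
from h import *
b=vision.camera("side")[:,:,::-1]
cv2.imwrite("pics/z16.png",cv2.resize(b[130:220,145:245],None,fx=6,fy=6,interpolation=cv2.INTER_CUBIC))
E
```

```text
clock: 27.95
ee_pos: [0.503, -0.2673, 0.2236]
tcp_rot: [-3.141, 0.0, -1.221]
force: [0.1, -0.2, 0.5]
opening: 0.0451
```

View pics/z16.png

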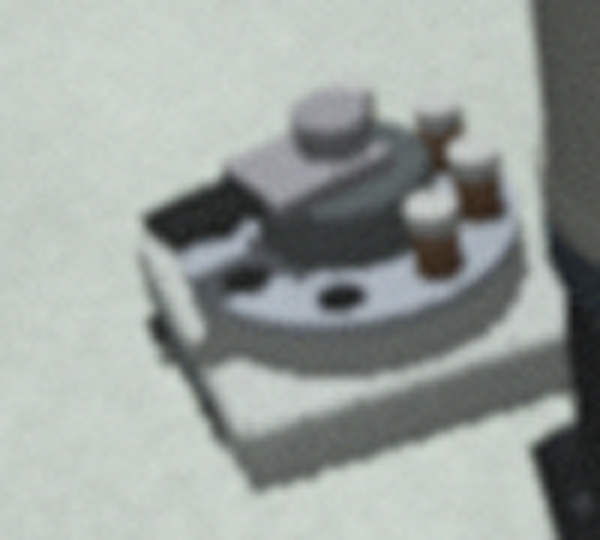

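The clip sits level under the head: tab at (190,210), body at (270,180), jaw at (370,155). The robot is clear, so I'm handing in.

```bash
python3 -c "
from workcell import manip
print(manip.sign_off())"
```

```text
the job is handed in; nothing more can be done
None
```

The clip is snapped into the spindle's groove, lying level and let go, and I handed the job in at about 28 s of the 67 s allowed. The sign-off gave no verdict.

- **Method:** I felt the spindle head's top at 0.1278 m, which puts the groove's middle at 0.107 m. I lifted the clip from the rack by its body, stood it on its edge on the bench, let go and tipped it flat. I then took it by the tab, touched it on the hub top to confirm its height, and pressed it in from the front until it snapped.
- **Seating:** The wrist force fell away at the snap. A final nudge met a hard stop of about 19 N with no further travel.
- **Position:** In the top view the eye is about 0.6 mm from the spindle axis. The side view shows the clip level under the head.
- **Surroundings:** In the top view after release, the bottle, jar and slide box looked unmoved. The gripper is open and well clear of everything.

**Disagreements and limits:**
- Before pressing in, the side camera suggested the clip sat about 5 mm lower in the fingers than the arm's position implied. Touching the hub showed the arm's position was right.
- My visual estimate of the head height was 1.2 mm below the felt one.
- The jaw angles and the level could only be judged from the pictures and forces, as they are not reported.
- One malformed move command was refused at the start, with no effect.

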